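# Clear the drip stand and hold the shift carriage in its detent

## Robot

A 7-joint arm with a two-finger parallel gripper is mounted at the origin on the work surface. World frame = base frame: x ahead of the robot, y to its left, z up, the work surface at z = 0. Lengths are in m, angles in rad, forces in N, time in s.
With the tool pointing down it reaches from about 0.4 to 0.85 m from the base axis. Payload 4.5 kg.
Tool frame: the origin (TCP) lies between the finger pads; the fingertips stand 17 mm ahead of it and the grasp point (between the pads) lies 2 mm behind it; y points along the fingers, x is the direction in which the jaws open and shut, and the axes are right-handed (so a half turn about y gives the same grasp; the last joint's range is limited). The gripper opens to 85 mm and grips with 20 to 120 N. Pads are 22 mm wide; open, the fingers measure 114 mm over their backs; the gripper's body (76 mm by 85 mm) begins 54 mm behind the grasp point. The pads swing forward as they close: fully open they stand 13 mm farther back than shut.
Start: joints at [1.382, 0.689, -0.195, 1.565, 0.157, 0.902, -0.215], TCP at [0.138, -0.61, 0.248] pointing down, gripper open.
Joint ranges: [-3.01, 3.01], [-0.46, 2.08], [-1.47, 1.51], [0.13, 2.56], [-1, 4.14], [0.04, 2.09], [-2.66, 2.66]. Speed limits (rad/s): [2.57, 2.57, 3.14, 3.14, 3.14, 3.14, 3.14].

## Interface

Orientations are given as a unit quaternion [x, y, z, w].
In Python, from rig import arm, imaging gives the robot as it stands.
- The arm moves only by the tool send_rows, never from a script. Its argument "commands" is a list of rows, each a list of 7 numbers: the turn, a rotation vector about the tool's x, y, z normalised to -1 to 1, where 1 is pi/4 rad, then the shift along the tool's x, y, z normalised to -1 to 1, where 1 is 25 cm, then the closure, from 0 (fully open) to 1 (shut). In form: [[rx, ry, rz, x, y, z, gripper], ...]. A call has 1 to 12 rows; each row is the pose to reach, as a shift and turn from the pose commanded when the call began, along the tool's axes at that moment; what a row does not reach only later rows make up. A row lasts 1/12 s, in which the tool goes at most 41.7 mm and 7.16 degrees, less where a joint would pass 70% of its speed; a pose out of reach is approached as far as the arm can. A call with a number of a shift or a turn outside -1 to 1 is refused whole. A call with a gripper value outside its range is refused whole. The fingers move at their own pace and stop on an object; "newtons" is the grip in N (left out, the last holds). Time passes only in rows, so rows that repeat a pose let the fingers close. It gives the time, the measured TCP pose, the force and the opening at its end, in the units of the state.
- arm.get_obs(): the state, without advancing time (a new reading comes with each control period).
- imaging.camera(name): name is "side" or "top" or "wrist"; returns the picture (480x640x3 uint8, blue, green, red); there is no depth.
- imaging.camera_model(name): a dict with "K" (3x3 intrinsics, pixels), "view" (4x4, takes a point from world to camera coordinates). Camera axes: x right, y up, looking along -z (the intrinsics and any distortion apply to the point x, -y, -z); pixel columns grow to the right and rows downward; lengths in m; the calibration is good to about 2 mm. A picture is of the moment at which its call begins: read the wrist's pose just before it. camera_model takes no time and is no camera call; for the wrist camera it gives the pose at the moment of the call.
- arm.sign_off(): hands the job in, once; it reports no verdict.
The state is a dict: "t": time; "q": joint angles; "joint_vel": joint speeds; "joint_torque": joint torques, N m; "eef_pos": TCP position; "tool_rot": TCP orientation; "wrist_force": force on the tool from outside, world axes, zero at the start; "wrist_torque": the same for the moment, N m; "finger_gap": finger opening in m.
Only numpy, scipy, OpenCV 4.12 (cv2) and the standard library are available. Lean on these libraries where they do the work, as an engineer would, in place of code of your own. Each camera call takes 0.05 s, during which the arm holds its last target. There are 200 camera calls.

## Task

The shift carriage is to be held in its detent on the rail fixture while a colleague locks it. Lift the handled canister off the drip stand over the rail and stand it upright on the square rubber mat beside the fixture, let go of it, then take the carriage's upright tab and slide it along the rail from its parked end towards the other end until you feel the ball drop into the notch, without running past the notch. Finish while still holding the tab at the notch, do not drop or tip the canister, and leave everything else where it is.

Things in the scene. Friction and masses are not known exactly. Their poses are not given: they have to be found in the camera images.
- fixture: Fixed aluminium base plate 140 (x) x 380 (y) x 12 carrying a 16 mm round rail along its y (axis at x = 0, 42 above the bench) between end blocks 66 high at y = +-172. Origin: centre of its underside, on the bench, z up. +y is the way to slide, leftwards seen from the robot. The fixture is turned by up to 20 degrees from square to the robot.
- stand (a point): Middle of the drip stand on the fixture, on its top, 76 above the bench, over the rail; axes as the fixture's. The stand is two fixed steel bars along y, 110 long, 12 wide, at x = +-36, on legs at x = +-62, y = +-49. The carriage passes below the bars and its tab between them.
- carriage (a joint): Travel of the carriage along the fixture's +y, m: 0 at the right end, 0.245 at the left stop; it sits at fixture y = value - 0.12. Starts at 0 to 0.02, stays where it is left. Plain sliding takes about 1.5 N, climbing the first dowel of the detent about 6 to 7 N, leaving the notch over the second dowel about 5 to 7 N.
- tab (a point): Point to grip on the carriage's upright tab, 112 above the bench: a square post 20 x 20 (sides along the fixture's x and y), free from 76 above the bench to its top at 130 (18 above this point). Axes as the fixture's.
- ball (a point): Centre of the spring-loaded detent ball (10 across) under the carriage, plunger fully out; 34 in fixture +x from the tab, 82 below its grip point. Moves with the carriage; axes as the fixture's.
- notch (a point): The notch: midway between two 12 mm dowels, axes 16 apart along the rail, on the middle of a dark block 28 x 50 clamped to the base beyond the rail, at fixture y = 0.03 to 0.10. Ball in the notch: same y as this point (axes as the fixture's). The push rises from 18 mm before the notch, turns to a forward pull of up to 4 N from 8 mm before it, is gone at it and rises again past it.
- canister: Closed aluminium canister, 92 across, 100 high, 0.4 to 0.8 kg, on the drip stand at first, blocking the tab's way. Origin: centre of its underside, z up. Arched handle: level grip bar along its y, 80 long, 16 wide, 14 thick, centre 155 above the underside, on 8 mm rods at y = +-38; free below down to the lid (plug 10 high at x = +24). Handle up to 60 degrees off the rail.
- mat: Fixed square black rubber mat 170 x 170, 4 thick, lying flat on the bench to the left of the fixture; origin at the centre of its underside, x and y along its sides.
- screwdriver: Bystander: black-handled screwdriver, 200 long, lying in front of the fixture; origin at its middle, on the bench.
- gear: Bystander: toothed steel gear with a hub, 68 across, 32 high, behind the fixture; origin at the centre of its underside.
- drum: Bystander: open steel drum (ring), 110 across, 50 high, to the right of the fixture; origin at the centre of its underside.
- friction_ring: Bystander: flat cork-coloured friction ring, 90 across, 6 thick, left of the mat; origin at the centre of its underside.
- spray_can: Bystander: plain closed can, 62 across, 190 high, beyond the mat; origin at the centre of its underside.
- valve_body: Bystander: metal valve body block, 110 x 150 x 62, at the right near the robot; origin at the centre of its underside.
- wrench: Bystander: steel wrench, 180 long, on the robot side of the mat; origin at the centre of its underside.

How it is judged:
By the outcome, as a careful person would: the job done as asked, in the order asked, and still so for the second after the job is handed in, while the arm keeps its last pose, push and grip.
It also fails if it takes over 70 s, if anything falls off the work surface, if the arm or the gripper's body presses on something with over 40 N, if the wrist force passes 120 N, or if a joint passes its speed limit or range.

## Working session

There is one attempt and no reset: what is moved stays moved. The work goes in short steps, Python scripts to look and compute and a tool call to move; the robot and the scene stay as the last step left them, time stands still between calls to the robot, and variables do not carry over. Pictures are saved under pics/ and viewed, about 8 in all and at most 12, crops included, and the job is handed in when it is done.

Besides the shell and the picture viewer there is one more tool, called after "Call:" as name(argument=value, ...), one argument or row to a line, values as JSON. send_rows: Moves the arm, as the interface text tells. Its arguments: {"type":"object","properties":{"commands":{"type":"array","items":{"type":"array","items":{"type":"number","minimum":-1,"maximum":1}}},"newtons":{"type":"number"}},"required":["commands"]}

```bash
mkdir -p pics
python3 - <<'E'
from rig import arm, imaging
import cv2,numpy as np
np.set_printoptions(precision=4,suppress=True)
print(arm.get_obs())
for n in("top","side"):
    cv2.imwrite(f"pics/{n}1.png",imaging.camera(n)); print(n,imaging.camera_model(n))
E
```

```text
{'t': 0.0, 'q': array([ 1.3818,  0.69  , -0.1945,  1.5663,  0.1573,  0.9025, -0.2151]), 'joint_vel': array([-0.0002,  0.0005,  0.0003,  0.0033,  0.0011,  0.0005, -0.0002]), 'joint_torque': array([ -0.0003, -53.9607,  -1.2665, -15.8546,   0.0091,   0.0096,
        -0.    ]), 'eef_pos': array([ 0.1379, -0.609 ,  0.2475]), 'tool_rot': array([-0.5521,  0.4418, -0.4408,  0.5529]), 'wrist_force': array([-0.4527,  0.4374, -0.5523]), 'wrist_torque': array([-0.0219,  0.0112, -0.0372]), 'finger_gap': 0.08543627956707164}
top {'K': array([[615.9073,   0.    , 312.5482],
       [  0.    , 615.9073, 230.911 ],
       [  0.    ,   0.    ,   1.    ]]), 'view': array([[ 0.021 , -0.9998,  0.006 , -0.0166],
       [ 0.9961,  0.0214,  0.0854, -0.5255],
       [-0.0856,  0.0042,  0.9963, -1.401 ],
       [ 0.    ,  0.    ,  0.    ,  1.    ]])}
side {'K': array([[611.4976,   0.    , 322.2931],
       [  0.    , 611.4976, 250.3438],
       [  0.    ,   0.    ,   1.    ]]), 'view': array([[ 1.    , -0.0044,  0.005 , -0.4914],
       [-0.0004,  0.7093,  0.7049, -0.0777],
       [-0.0066, -0.7049,  0.7093, -1.7971],
       [ 0.    ,  0.    ,  0.    ,  1.    ]])}
```

View pics/top1.png

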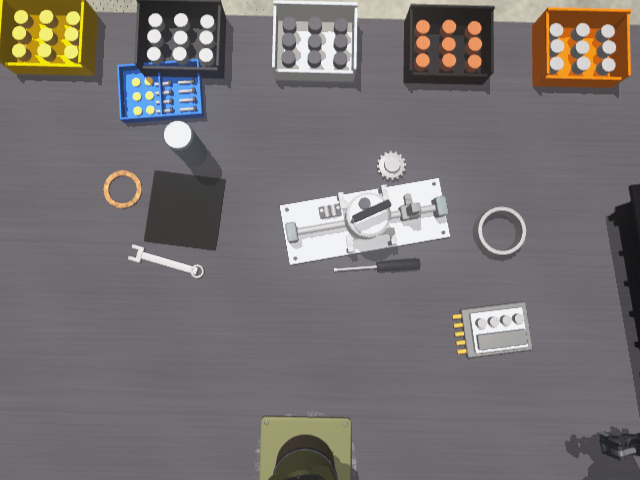

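View pics/side1.png

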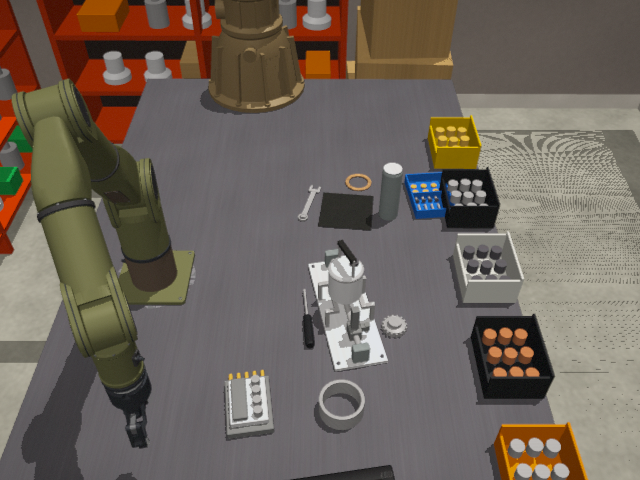

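The top view shows the fixture centred near (365,221), the canister at (368,213) with its handle tilted, and the tab near (408,205). The mat is centred near (185,210) and the notch block is at (330,212). Next I'll enlarge the top view to measure from it.

Run:
```python
import cv2
a=cv2.imread("pics/top1.png")[165:275,270:460]
b=cv2.imread("pics/side1.png")[225:375,290:400]
cv2.imwrite("pics/c1.png",cv2.resize(a,None,fx=4.2,fy=4.2,interpolation=cv2.INTER_CUBIC))
```

```text
(no output)
```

View pics/c1.png

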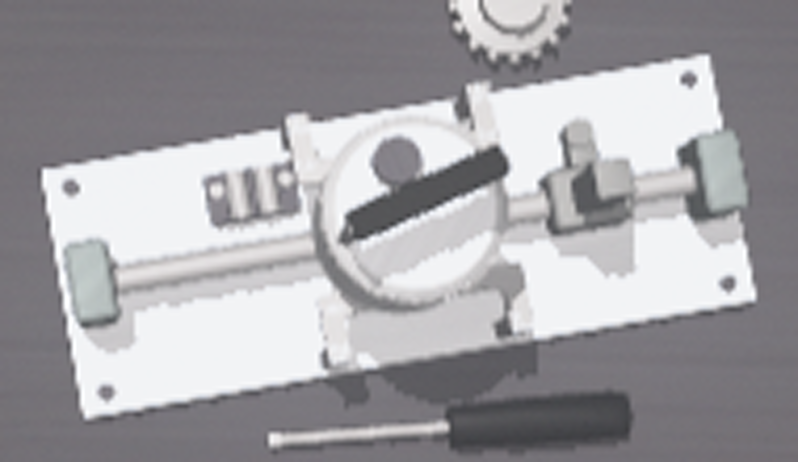

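```bash
cat > h.py <<'E'
from rig import arm, imaging
import cv2,numpy as np
from scipy.spatial.transform import Rotation as R
np.set_printoptions(precision=4,suppress=True)
def pix2w(m,uv,z):
    K,V=m["K"],m["view"]; uv=np.atleast_2d(uv).astype(float)
    d=np.c_[(uv[:,0]-K[0,2])/K[0,0],-(uv[:,1]-K[1,2])/K[1,1],-np.ones(len(uv))]@V[:3,:3]
    c=-V[:3,:3].T@V[:3,3]
    return c+d*((z-c[2])/d[:,2])[:,None]
def w2pix(m,P):
    K,V=m["K"],m["view"]; p=np.atleast_2d(P)@V[:3,:3].T+V[:3,3]
    return np.c_[K[0,0]*p[:,0]/-p[:,2]+K[0,2],K[1,1]*-p[:,1]/-p[:,2]+K[1,2]]
def move(dp,yaw=0):
    "world shift -> tool shift, normalised"
    r=R.from_quat(arm.get_obs()["tool_rot"]); return r.inv().apply(dp)/.25
E
python3 - <<'E'
from h import *
m=imaging.camera_model("top"); c=lambda a:np.array(a)/4.2+[270,165]-.38
p=pix2w(m,c([(42,170),(710,55),(757,298),(87,418)]),.012); print(p, p.mean(0))
for i in range(4): d=p[(i+1)%4]-p[i]; print(np.linalg.norm(d),np.degrees(np.arctan2(d[1],d[0])))
h=pix2w(m,c([(347,226),(506,159)]),.238);print("bar",h,h.mean(0),np.linalg.norm(h[0]-h[1]),np.degrees(np.arctan2(*(h[0]-h[1])[[1,0]])))
print("tab",pix2w(m,c([(610,178)]),.13),"notch",pix2w(m,c([(252,191)]),.024))
q=pix2w(m,[(155,171),(225,180),(216,249),(145,240)],.004);print("mat",q,q.mean(0))
print("lid",pix2w(m,c([(410,207)]),.176))
print("spray",pix2w(m,[(178,134)],.19),"wr",pix2w(m,[(140,250),(196,271)],0))
r=R.from_quat(arm.get_obs()["tool_rot"]).as_matrix();print(r)
E
```

```text
[[ 0.5855  0.0727  0.012 ]
 [ 0.6584 -0.299   0.012 ]
 [ 0.5226 -0.3256  0.012 ]
 [ 0.4483  0.0443  0.012 ]] [ 0.5537 -0.1269  0.012 ]
0.37879057425007157 -78.90751499447042
0.13834231985084247 -168.92619569547526
0.37735059106275226 101.36403984058524
0.14013775319659316 11.664527800131063
bar [[ 0.5335 -0.082   0.238 ]
 [ 0.5667 -0.1561  0.238 ]] [ 0.5501 -0.119   0.238 ] 0.08118177174521378 114.13670817563722
tab [[ 0.5727 -0.2234  0.13  ]] notch [[ 0.5748 -0.044   0.024 ]]
mat [[0.6611 0.3688 0.004 ]
 [0.6433 0.2032 0.004 ]
 [0.4801 0.2188 0.004 ]
 [0.4976 0.3851 0.004 ]] [0.5705 0.294  0.004 ]
lid [[ 0.5503 -0.1171  0.176 ]]
spray [[0.7061 0.277  0.19  ]] wr [[0.4742 0.3968 0.    ]
 [0.428  0.2643 0.    ]]
[[ 0.2211 -0.0005  0.9753]
 [-0.9753  0.0016  0.2211]
 [-0.0017 -1.     -0.0001]]
```

Call:
send_rows(
  commands=[
    [0, -1, 0, -0.266, -0.36, 0.635, 0],
    [0, -1, 0, -0.266, -0.36, 0.635, 0],
    [0, -1, 0, -0.266, -0.36, 0.635, 0],
    [0, -1, 0, -0.266, -0.36, 0.635, 0],
    [0, -1, 0, -0.266, -0.36, 0.635, 0],
    [0, -1, 0, -0.266, -0.36, 0.635, 0],
    [0, -1, 0, -0.266, -0.36, 0.635, 0],
  ],
)

```text
t: 0.68
eef_pos: [0.2808, -0.5082, 0.3393]
tool_rot: [0.68, -0.192, 0.193, -0.68]
wrist_force: [-1.3, -0.2, -0.1]
finger_gap: 0.0854
```

Call:
send_rows(
  commands=[
    [0, -1, 0, 0.047, 0, 0.975, 0],
    [0, -1, 0, 0.047, 0, 0.975, 0],
    [0, -1, 0, 0.047, 0, 0.975, 0],
    [0, -1, 0, 0.047, 0, 0.975, 0],
    [0, -1, 0, 0.047, 0, 0.975, 0],
    [0, -1, 0, 0.047, 0, 0.975, 0],
    [0, -1, 0, 0.047, 0, 0.975, 0],
    [0, -1, 0, 0.047, 0, 0.975, 0],
  ],
)

```text
t: 1.35
eef_pos: [0.4195, -0.3072, 0.3383]
tool_rot: [-0.702, -0.081, 0.081, 0.703]
wrist_force: [-1.1, -0.9, 0.1]
finger_gap: 0.0854
```

Run:
```python
from h import *
o=arm.get_obs(); r=R.from_quat(o["tool_rot"]).as_matrix(); print(o["eef_pos"],r, np.degrees(np.arctan2(r[1,0],r[0,0])))
print(move(np.array([.55,-.119,.32])-o["eef_pos"]))
```

```text
[ 0.4195 -0.3072  0.3383] [[ 0.9738  0.0004 -0.2275]
 [ 0.2275  0.001   0.9738]
 [ 0.0006 -1.      0.0009]] 13.147877790208721
[0.6794 0.0741 0.6142]
```

Call:
send_rows(
  commands=[
    [0, -0.24, 0, 0.68, 0.07, 0.614, 0],
    [0, -0.24, 0, 0.68, 0.07, 0.614, 0],
    [0, -0.24, 0, 0.68, 0.07, 0.614, 0],
    [0, -0.24, 0, 0.68, 0.07, 0.614, 0],
    [0, -0.24, 0, 0.68, 0.07, 0.614, 0],
    [0, -0.24, 0, 0.68, 0.07, 0.614, 0],
    [0, -0.24, 0, 0.68, 0.07, 0.614, 0],
    [0, -0.24, 0, 0.68, 0.07, 0.614, 0],
    [0, -0.24, 0, 0.68, 0.07, 0.614, 0],
  ],
)

```text
t: 2.1
eef_pos: [0.5492, -0.1248, 0.3202]
tool_rot: [0.693, 0.142, -0.144, -0.692]
wrist_force: [-0.9, -1.3, -0.1]
finger_gap: 0.0853
```

Run:
```python
from h import *
o=arm.get_obs(); r=R.from_quat(o["tool_rot"]).as_matrix(); print(o["eef_pos"], np.degrees(np.arctan2(r[1,0],r[0,0])),o["q"],o["wrist_force"])
m=imaging.camera_model("wrist"); im=imaging.camera("wrist"); print(m)
np.savez("w1.npz",**m)
for p in w2pix(m,[[.5335,-.082,.238],[.5667,-.1561,.238]]): cv2.circle(im,tuple(int(v) for v in p),4,(0,0,255),1)
cv2.imwrite("pics/w1.png",im)
```

```text
[ 0.5492 -0.1248  0.3202] 23.359069118798107 [ 0.546   0.5908 -0.6908  1.6441  0.4205  1.0622  0.1369] [-0.9335 -1.342  -0.0891]
{'K': array([[404.0531,   0.    , 322.8727],
       [  0.    , 404.0531, 241.4795],
       [  0.    ,   0.    ,   1.    ]]), 'view': array([[ 0.9179,  0.3968, -0.0027, -0.4536],
       [-0.3817,  0.881 , -0.2796,  0.3756],
       [-0.1086,  0.2576,  0.9601, -0.3549],
       [ 0.    ,  0.    ,  0.    ,  1.    ]])}
```

View pics/w1.png

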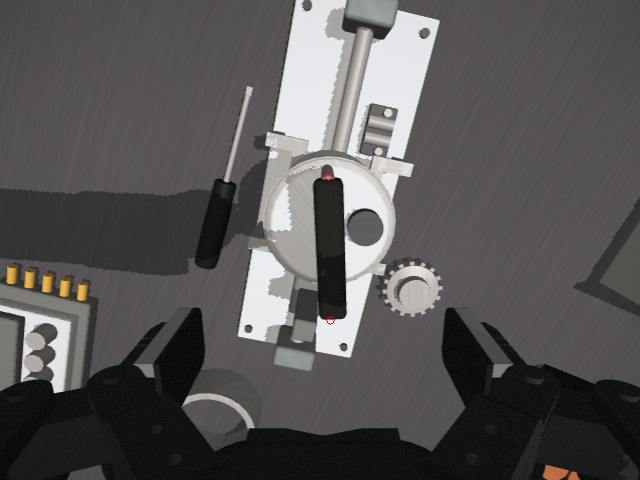

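The wrist view shows the bar's ends at (328,179) and (333,318), within a few pixels of the top-view prediction. The notch dowels are at (379,130). I'll triangulate both.

Run:
```python
from h import *
m=dict(np.load("w1.npz"))
h=pix2w(m,[(328,179),(332.5,318)],.238);print("bar",h,h.mean(0),np.linalg.norm(h[0]-h[1]),np.degrees(np.arctan2(*(h[0]-h[1])[[1,0]])))
print("notch",pix2w(m,[(379,130)],.024)); print("lid",pix2w(m,[(329,217)],.176))
o=arm.get_obs(); r=R.from_quat(o["tool_rot"]).as_matrix(); print(o["eef_pos"], np.degrees(np.arctan2(r[1,0],r[0,0])))
for z in (.26,.229): print(move(np.array([.55,-.1185,z])-o["eef_pos"]))
```

```text
bar [[ 0.5337 -0.0834  0.238 ]
 [ 0.5673 -0.154   0.238 ]] [ 0.5505 -0.1187  0.238 ] 0.07810147142520911 115.44294901295002
notch [[ 0.5741 -0.0431  0.024 ]]
lid [[ 0.5484 -0.114   0.176 ]]
[ 0.5491 -0.1252  0.3204] 23.32173761587156
[0.0144 0.2414 0.0233]
[0.0146 0.3654 0.0234]
```

Call:
send_rows(
  commands=[
    [0, -0.033, 0, 0.015, 0.1, 0.024, 0],
    [0, -0.033, 0, 0.015, 0.2, 0.024, 0],
    [0, -0.033, 0, 0.015, 0.26, 0.024, 0],
    [0, -0.033, 0, 0.015, 0.32, 0.024, 0],
    [0, -0.033, 0, 0.015, 0.365, 0.024, 0],
    [0, -0.033, 0, 0.015, 0.365, 0.024, 0],
    [0, -0.033, 0, 0.015, 0.365, 0.024, 0],
  ],
)

```text
t: 2.73
eef_pos: [0.5507, -0.1167, 0.2294]
tool_rot: [0.691, 0.152, -0.153, -0.69]
wrist_force: [0.3, 1.2, 0.4]
finger_gap: 0.0858
```

Run:
```python
from h import *
o=arm.get_obs(); r=R.from_quat(o["tool_rot"]).as_matrix(); print(o["eef_pos"], np.degrees(np.arctan2(r[1,0],r[0,0])),o["wrist_force"],o["joint_vel"])
print(move(np.array([.5503,-.1187,.229])-o["eef_pos"]),r)
m=imaging.camera_model("wrist"); im=imaging.camera("wrist")
cv2.imwrite("pics/w2.png",im)
```

```text
[ 0.5507 -0.1167  0.2294] 24.939916503752755 [0.298  1.1565 0.4015] [-0.0042 -0.0187 -0.0189 -0.0213 -0.0013  0.0012  0.0009]
[-0.0048  0.0017 -0.0068] [[ 0.9068 -0.0008 -0.4217]
 [ 0.4217 -0.0005  0.9068]
 [-0.0009 -1.     -0.0001]]
```

View pics/w2.png

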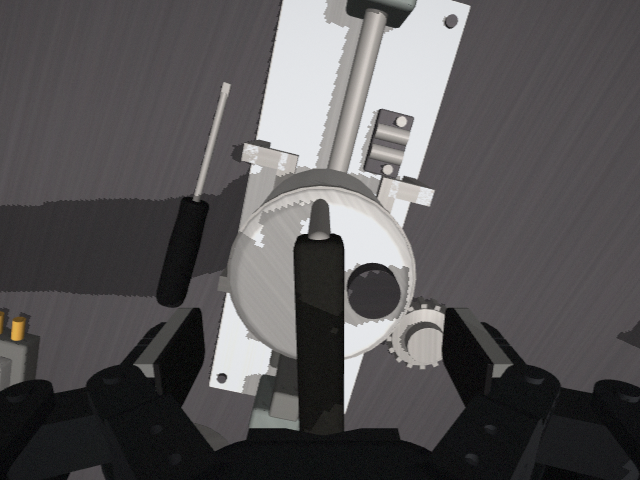

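The bar runs between the pads, at columns 295–343 against a finger midpoint near 323. I'm closing on it.

Call:
send_rows(
  commands=[
    [0, 0, 0, 0, 0, -0.008, 0.3],
    [0, 0, 0, 0, 0, -0.008, 0.6],
    [0, 0, 0, 0, 0, -0.008, 1],
    [0, 0, 0, 0, 0, -0.008, 1],
    [0, 0, 0, 0, 0, -0.008, 1],
    [0, 0, 0, 0, 0, -0.008, 1],
    [0, 0, 0, 0, 0, -0.008, 1],
    [0, 0, 0, 0, 0, -0.008, 1],
    [0, 0, 0, 0, 0, -0.008, 1],
    [0, 0, 0, 0, 0, -0.008, 1],
  ],
  newtons=80,
)

```text
t: 3.62
eef_pos: [0.5516, -0.1174, 0.2298]
tool_rot: [0.69, 0.153, -0.154, -0.69]
wrist_force: [-3.3, -0.6, 5.5]
finger_gap: 0.0146
```

Call:
send_rows(
  commands=[
    [0, 0, 0, 0, -0.02, 0, 1],
    [0, 0, 0, 0, -0.04, 0, 1],
    [0, 0, 0, 0, -0.06, 0, 1],
    [0, 0, 0, 0, -0.09, 0, 1],
    [0, 0, 0, 0, -0.13, 0, 1],
    [0, 0, 0, 0, -0.17, 0, 1],
    [0, 0, 0, 0, -0.21, 0, 1],
    [0, 0, 0, 0, -0.25, 0, 1],
    [0, 0, 0, 0, -0.28, 0, 1],
    [0, 0, 0, 0, -0.28, 0, 1],
    [0, 0, 0, 0, -0.28, 0, 1],
  ],
)

```text
t: 4.53
eef_pos: [0.5522, -0.1173, 0.3001]
tool_rot: [0.69, 0.154, -0.153, -0.69]
wrist_force: [-0.6, 0.6, -5.8]
finger_gap: 0.0143
```

Run:
```python
from h import *
o=arm.get_obs(); r=R.from_quat(o["tool_rot"]).as_matrix(); print(o["eef_pos"], np.degrees(np.arctan2(r[1,0],r[0,0])),o["wrist_force"],o["wrist_torque"],o["q"])
print(move(np.array([.5705,.294,.295])-o["eef_pos"])*.25,r)
```

```text
[ 0.5522 -0.1173  0.3001] 25.04447979779479 [-0.5502  0.6476 -5.7734] [ 0.017   0.0368 -0.0109] [ 0.5309  0.6141 -0.6893  1.6719  0.4458  1.0174  0.1295]
[0.1907 0.0049 0.3648] [[ 0.906   0.001  -0.4233]
 [ 0.4233 -0.0003  0.906 ]
 [ 0.0008 -1.     -0.0007]]
```

Call:
send_rows(
  commands=[
    [0, 0, 0, 0.01, 0, 0.02, 1],
    [0, 0, 0, 0.03, 0, 0.057, 1],
    [0, 0, 0, 0.06, 0, 0.115, 1],
    [0, 0, 0, 0.095, 0, 0.182, 1],
    [0, 0, 0, 0.13, 0, 0.249, 1],
    [0, 0, 0, 0.165, 0, 0.316, 1],
    [0, 0, 0, 0.2, 0, 0.383, 1],
    [0, 0, 0, 0.235, 0, 0.45, 1],
    [0, 0, 0, 0.27, 0, 0.517, 1],
    [0, 0, 0, 0.305, 0, 0.584, 1],
    [0, 0, 0, 0.34, 0, 0.651, 1],
    [0, 0, 0, 0.38, 0, 0.73, 1],
  ],
)

```text
t: 5.53
eef_pos: [0.5601, 0.0897, 0.2989]
tool_rot: [0.69, 0.153, -0.154, -0.69]
wrist_force: [0.5, -0.3, -5.9]
finger_gap: 0.0144
```

Call:
send_rows(
  commands=[
    [0, 0, 0, 0.04, 0, 0.077, 1],
    [0, 0, 0, 0.08, 0, 0.153, 1],
    [0, 0, 0, 0.12, 0, 0.23, 1],
    [0, 0, 0, 0.16, 0, 0.307, 1],
    [0, 0, 0, 0.2, 0, 0.383, 1],
    [0, 0, 0, 0.24, 0, 0.46, 1],
    [0, 0, 0, 0.28, 0, 0.537, 1],
    [0, 0, 0, 0.31, 0, 0.595, 1],
    [0, 0, 0, 0.34, 0, 0.652, 1],
    [0, 0, 0, 0.36, 0, 0.69, 1],
    [0, 0, 0, 0.375, 0, 0.72, 1],
    [0, 0, 0, 0.38, 0, 0.73, 1],
  ],
)

```text
t: 6.53
eef_pos: [0.5686, 0.2961, 0.2991]
tool_rot: [-0.69, -0.154, 0.154, 0.691]
wrist_force: [0.0, 0.5, -5.0]
finger_gap: 0.0148
```

Run:
```python
from h import *
o=arm.get_obs(); r=R.from_quat(o["tool_rot"]).as_matrix(); print(o["eef_pos"], np.degrees(np.arctan2(r[1,0],r[0,0])),o["wrist_force"],o["wrist_torque"],o["q"])
print(move(np.array([.5705,.294,.157])-o["eef_pos"]),r)
a=imaging.camera("side")[120:320,270:430]
b=imaging.camera("top")[120:290,120:470]
a=cv2.resize(a,(480,600)); cv2.imwrite("pics/s2.png",np.hstack([a[:, :320*1],]) if 0 else a)
```

```text
[0.5686 0.2961 0.2991] 25.18631340963343 [ 0.0059  0.4685 -5.0135] [ 0.0556  0.0009 -0.0296] [-0.2225  0.7175 -0.6384  1.4351  0.445   1.1357 -0.4911]
[ 0.0037  0.5685 -0.0116] [[ 0.9049 -0.0011 -0.4256]
 [ 0.4256  0.0011  0.9049]
 [-0.0005 -1.      0.0015]]
```

View pics/s2.png

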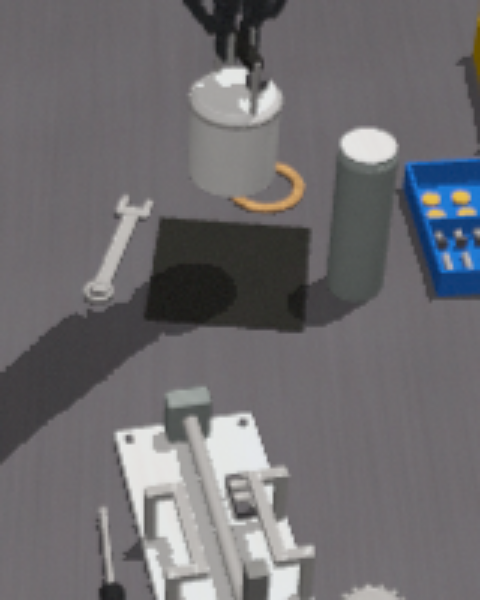

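The canister hangs upright over the mat, clear of the spray can. I'll lower it now.

Call:
send_rows(
  commands=[
    [0, 0, 0, 0.004, 0.04, -0.012, 1],
    [0, 0, 0, 0.004, 0.1, -0.012, 1],
    [0, 0, 0, 0.004, 0.16, -0.012, 1],
    [0, 0, 0, 0.004, 0.22, -0.012, 1],
    [0, 0, 0, 0.004, 0.28, -0.012, 1],
    [0, 0, 0, 0.004, 0.34, -0.012, 1],
    [0, 0, 0, 0.004, 0.4, -0.012, 1],
    [0, 0, 0, 0.004, 0.45, -0.012, 1],
    [0, 0, 0, 0.004, 0.49, -0.012, 1],
    [0, 0, 0, 0.004, 0.52, -0.012, 1],
    [0, 0, 0, 0.004, 0.53, -0.012, 1],
    [0, 0, 0, 0.004, 0.53, -0.012, 1],
  ],
)

```text
t: 7.63
eef_pos: [0.5716, 0.2912, 0.1665]
tool_rot: [0.69, 0.153, -0.154, -0.69]
wrist_force: [-0.0, -0.3, -4.4]
finger_gap: 0.0148
```

Call:
send_rows(
  commands=[
    [0, 0, 0, 0, 0.006, 0, 1],
    [0, 0, 0, 0, 0.012, 0, 1],
    [0, 0, 0, 0, 0.018, 0, 1],
    [0, 0, 0, 0, 0.024, 0, 1],
    [0, 0, 0, 0, 0.024, 0, 1],
    [0, 0, 0, 0, 0.024, 0, 1],
  ],
)

```text
t: 8.13
eef_pos: [0.5717, 0.2915, 0.161]
tool_rot: [0.69, 0.153, -0.153, -0.69]
wrist_force: [-0.3, -0.5, -5.7]
finger_gap: 0.0145
```

Call:
send_rows(
  commands=[
    [0, 0, 0, 0, 0.003, 0, 1],
    [0, 0, 0, 0, 0.006, 0, 1],
    [0, 0, 0, 0, 0.009, 0, 1],
    [0, 0, 0, 0, 0.012, 0, 1],
    [0, 0, 0, 0, 0.012, 0, 1],
    [0, 0, 0, 0, 0.012, 0, 1],
  ],
)

```text
t: 8.63
eef_pos: [0.5717, 0.2916, 0.158]
tool_rot: [0.69, 0.153, -0.153, -0.69]
wrist_force: [-0.5, 0.7, -4.9]
finger_gap: 0.0146
```

Call:
send_rows(
  commands=[
    [0, 0, 0, 0, 0.003, 0, 1],
    [0, 0, 0, 0, 0.006, 0, 1],
    [0, 0, 0, 0, 0.006, 0, 1],
    [0, 0, 0, 0, 0.006, 0, 1],
  ],
)

```text
t: 8.97
eef_pos: [0.5718, 0.2918, 0.1578]
tool_rot: [-0.69, -0.154, 0.153, 0.69]
wrist_force: [-3.1, -1.9, 7.0]
finger_gap: 0.0147
```

Contact: the vertical force went from −5 N to +7 N. I'll ease off slightly and open.

Call:
send_rows(
  commands=[
    [0, 0, 0, 0, -0.002, 0, 1],
    [0, 0, 0, 0, -0.002, 0, 1],
    [0, 0, 0, 0, -0.002, 0, 0.75],
    [0, 0, 0, 0, -0.002, 0, 0.6],
    [0, 0, 0, 0, -0.002, 0, 0.4],
    [0, 0, 0, 0, -0.002, 0, 0.2],
    [0, 0, 0, 0, -0.002, 0, 0],
    [0, 0, 0, 0, -0.002, 0, 0],
    [0, 0, 0, 0, -0.002, 0, 0],
    [0, 0, 0, 0, -0.002, 0, 0],
    [0, 0, 0, 0, -0.002, 0, 0],
    [0, 0, 0, 0, -0.002, 0, 0],
  ],
)

```text
t: 9.97
eef_pos: [0.5717, 0.2916, 0.157]
tool_rot: [0.69, 0.153, -0.153, -0.69]
wrist_force: [-0.3, 0.2, -0.5]
finger_gap: 0.0855
```

Call:
send_rows(
  commands=[
    [0, 0, 0, 0, -0.04, 0, 0],
    [0, 0, 0, 0, -0.1, 0, 0],
    [0, 0, 0, 0, -0.18, 0, 0],
    [0, 0, 0, 0, -0.26, 0, 0],
    [0, 0, 0, 0, -0.36, 0, 0],
    [0, 0, 0, 0, -0.44, 0, 0],
    [0, 0, 0, 0, -0.48, 0, 0],
    [0, 0, 0, 0, -0.48, 0, 0],
  ],
)

```text
t: 10.63
eef_pos: [0.5727, 0.2927, 0.2802]
tool_rot: [-0.69, -0.155, 0.151, 0.691]
wrist_force: [-0.6, 0.3, -0.4]
finger_gap: 0.0851
```

Run:
```python
from h import *
o=arm.get_obs(); r=R.from_quat(o["tool_rot"]).as_matrix(); print(o["t"],o["eef_pos"], np.degrees(np.arctan2(r[1,0],r[0,0])),o["wrist_force"],o["finger_gap"],o["q"])
a=cv2.resize(imaging.camera("side")[150:400,260:420],(384,600))
b=cv2.resize(imaging.camera("top")[165:265,365:465],(400,400),interpolation=cv2.INTER_CUBIC)
b=np.vstack([b,np.zeros((200,400,3),np.uint8)]); cv2.imwrite("pics/s3.png",np.hstack([a,b]))
```

```text
10.6333 [0.5727 0.2927 0.2802] 25.042184990924785 [-0.5837  0.288  -0.4431] 0.08509255466013874 [-0.2181  0.7354 -0.6304  1.4599  0.4626  1.0915 -0.5007]
```

View pics/s3.png

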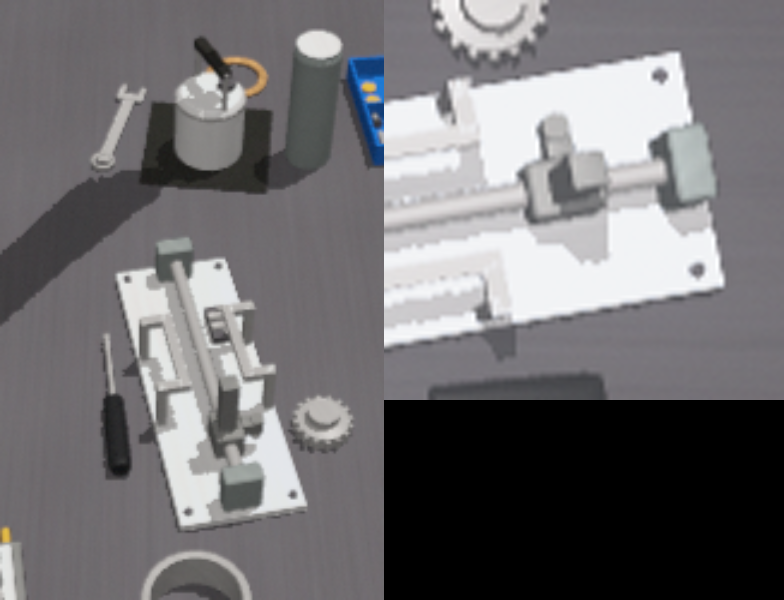

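The canister stands upright and free, well inside the mat. The tab top is at about (415,207) in top pixels, unchanged. I'm moving to the tab with the jaws across the rail (yaw ≈ 11°).

Call:
send_rows(
  commands=[
    [0, 0.307, 0, -0.372, 0, -0.797, 0],
    [0, 0.307, 0, -0.372, 0, -0.797, 0],
    [0, 0.307, 0, -0.372, 0, -0.797, 0],
    [0, 0.307, 0, -0.372, 0, -0.797, 0],
    [0, 0.307, 0, -0.372, 0, -0.797, 0],
    [0, 0.307, 0, -0.372, 0, -0.797, 0],
    [0, 0.307, 0, -0.372, 0, -0.797, 0],
  ],
)

```text
t: 11.32
eef_pos: [0.5712, 0.0649, 0.2749]
tool_rot: [0.706, 0.065, -0.068, -0.702]
wrist_force: [0.5, 0.6, -0.0]
finger_gap: 0.0855
```

Run:
```python
from h import *
o=arm.get_obs(); r=R.from_quat(o["tool_rot"]).as_matrix(); print(o["eef_pos"], np.degrees(np.arctan2(r[1,0],r[0,0])),o["joint_vel"])
print(move(np.array([.5727,-.2234,.20])-o["eef_pos"]),r)
```

```text
[0.5712 0.0649 0.2749] 10.740608358813486 [-0.0714  0.0043 -0.0742 -0.02   -0.0273 -0.0154 -0.0322]
[-0.2076  0.3051 -1.1329] [[ 0.9825 -0.0041 -0.1864]
 [ 0.1864 -0.0049  0.9825]
 [-0.0049 -1.     -0.0041]]
```

Call:
send_rows(
  commands=[
    [0, 0, 0, -0.19, 0, -0.95, 0],
    [0, 0, 0, -0.19, 0, -0.95, 0],
    [0, 0, 0, -0.19, 0, -0.95, 0],
    [0, 0, 0, -0.19, 0, -0.95, 0],
    [0, 0, 0, -0.19, 0, -0.95, 0],
    [0, 0, 0, -0.19, 0, -0.95, 0],
    [0, 0, 0, -0.19, 0, -0.95, 0],
    [0, 0, 0, -0.19, 0, -0.95, 0],
    [0, 0, 0, -0.19, 0, -0.95, 0],
  ],
)

```text
t: 12.07
eef_pos: [0.5716, -0.1682, 0.2762]
tool_rot: [-0.703, -0.07, 0.07, 0.705]
wrist_force: [0.4, 1.2, -0.4]
finger_gap: 0.0852
```

Run:
```python
from h import *
o=arm.get_obs(); r=R.from_quat(o["tool_rot"]).as_matrix(); print(o["eef_pos"], np.degrees(np.arctan2(r[1,0],r[0,0])),o["joint_vel"])
print(move(np.array([.5727,-.2234,.20])-o["eef_pos"]),r)
m=imaging.camera_model("wrist"); im=imaging.camera("wrist"); np.savez("w3.npz",**m)
for P in ([.5727,-.2234,.13],[.574,-.0435,.024]):
    p=w2pix(m,P)[0]; cv2.circle(im,tuple(int(v) for v in p),4,(0,0,255),1)
cv2.imwrite("pics/w3.png",im)
```

```text
[ 0.5716 -0.1682  0.2762] 11.368417129708977 [-0.0218 -0.0114 -0.0196  0.0047  0.0008  0.0007  0.0042]
[-0.0391  0.3044 -0.2182] [[ 0.9804 -0.001  -0.1971]
 [ 0.1971  0.0024  0.9804]
 [-0.0005 -1.      0.0026]]
```

View pics/w3.png

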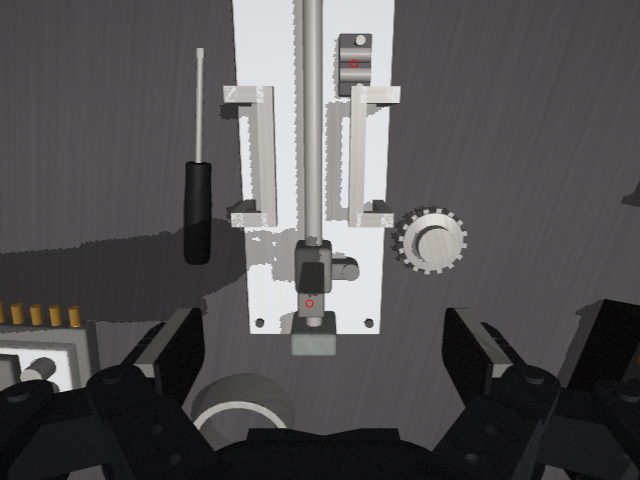

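The tab top is centred at about (311,304), within 2 px of the prediction at (309,303). The notch midway between the dowels at (355,63) also agrees. I'm going down to the tab.

Call:
send_rows(
  commands=[
    [0, 0, 0, -0.034, 0.1, -0.1, 0],
    [0, 0, 0, -0.034, 0.2, -0.22, 0],
    [0, 0, 0, -0.034, 0.28, -0.22, 0],
    [0, 0, 0, -0.034, 0.34, -0.22, 0],
    [0, 0, 0, -0.034, 0.4, -0.22, 0],
    [0, 0, 0, -0.034, 0.46, -0.22, 0],
    [0, 0, 0, -0.034, 0.52, -0.22, 0],
    [0, 0, 0, -0.034, 0.58, -0.22, 0],
    [0, 0, 0, -0.034, 0.63, -0.22, 0],
    [0, 0, 0, -0.034, 0.665, -0.22, 0],
    [0, 0, 0, -0.034, 0.665, -0.22, 0],
    [0, 0, 0, -0.034, 0.665, -0.22, 0],
  ],
)

```text
t: 13.12
eef_pos: [0.5741, -0.2252, 0.1107]
tool_rot: [-0.704, -0.07, 0.07, 0.704]
wrist_force: [-0.1, -0.3, 0.4]
finger_gap: 0.0855
```

Run:
```python
from h import *
m=dict(np.load("w3.npz")); t=pix2w(m,[(311,304)],.13)[0]; n=pix2w(m,[(355,63)],.024)[0]; print(t,n)
print("rail",pix2w(m,[(313,0),(314,235)],.05))
o=arm.get_obs(); r=R.from_quat(o["tool_rot"]).as_matrix(); print(o["eef_pos"], np.degrees(np.arctan2(r[1,0],r[0,0])),o["wrist_force"])
t[2]=.11; print(move(t-o["eef_pos"]))
ey=np.array([-np.sin(np.radians(11.2)),np.cos(np.radians(11.2))]);print("travel",(n-t)[:2]@ey,(np.array([.5727,-.2234])-[.574,-.0435])@ey)
```

```text
[ 0.5736 -0.2236  0.13  ] [ 0.5742 -0.043   0.024 ]
rail [[ 0.5315 -0.0094  0.05  ]
 [ 0.5682 -0.1935  0.05  ]]
[ 0.5741 -0.2252  0.1107] 11.30393956638058 [-0.0896 -0.3047  0.3593]
[-0.0007  0.0028  0.0071]
travel 0.1770326155988563 -0.1762213277907336
```

Call:
send_rows(
  commands=[
    [0, 0, 0, 0, 0.003, 0.006, 0.3],
    [0, 0, 0, 0, 0.003, 0.006, 0.6],
    [0, 0, 0, 0, 0.003, 0.006, 1],
    [0, 0, 0, 0, 0.003, 0.006, 1],
    [0, 0, 0, 0, 0.003, 0.006, 1],
    [0, 0, 0, 0, 0.003, 0.006, 1],
    [0, 0, 0, 0, 0.003, 0.006, 1],
    [0, 0, 0, 0, 0.003, 0.006, 1],
    [0, 0, 0, 0, 0.003, 0.006, 1],
    [0, 0, 0, 0, 0.003, 0.006, 1],
  ],
  newtons=70,
)

```text
t: 13.95
eef_pos: [0.5737, -0.2248, 0.1105]
tool_rot: [0.704, 0.069, -0.069, -0.704]
wrist_force: [-2.9, 0.2, 4.6]
finger_gap: 0.0191
```

```bash
cat > st.py <<'E'
from h import *
o=arm.get_obs(); r=R.from_quat(o["tool_rot"]); a=np.radians(11.25); ey=np.array([-np.sin(a),np.cos(a),0])
s=(o["eef_pos"]-[.5736,-.2236,0])@ey
print(o["t"],o["eef_pos"],"yaw",np.degrees(np.arctan2(*r.as_matrix()[[1,0],0])),"along",s,"across",o["eef_pos"][:2]@[np.cos(a),np.sin(a)],"F",o["wrist_force"],"Fy",o["wrist_force"]@ey,"gap",o["finger_gap"])
print("tool dir of +y",r.inv().apply(ey))
E
python3 st.py
```

```text
13.95 [ 0.5737 -0.2248  0.1105] yaw 11.225219909840504 along -0.0012484841462682063 across 0.5188424138942752 F [-2.8618  0.2421  4.5591] Fy 0.7958002554190557 gap 0.01909383321487603
tool dir of +y [-0.0004 -0.0006  1.    ]
```

Call:
send_rows(
  commands=[
    [0, 0, 0, 0, 0, 0.02, 1],
    [0, 0, 0, 0, 0, 0.06, 1],
    [0, 0, 0, 0, 0, 0.12, 1],
    [0, 0, 0, 0, 0, 0.18, 1],
    [0, 0, 0, 0, 0, 0.24, 1],
    [0, 0, 0, 0, 0, 0.3, 1],
    [0, 0, 0, 0, 0, 0.36, 1],
    [0, 0, 0, 0, 0, 0.42, 1],
    [0, 0, 0, 0, 0, 0.48, 1],
    [0, 0, 0, 0, 0, 0.53, 1],
    [0, 0, 0, 0, 0, 0.56, 1],
    [0, 0, 0, 0, 0, 0.56, 1],
  ],
)

```text
t: 14.95
eef_pos: [0.546, -0.0849, 0.1105]
tool_rot: [-0.703, -0.07, 0.07, 0.704]
wrist_force: [-1.1, 0.6, 7.0]
finger_gap: 0.0197
```

```bash
python3 st.py
```

```text
14.95 [ 0.546  -0.0849  0.1105] yaw 11.368937976955785 along 0.1413927980201802 across 0.5189260927176608 F [-1.141   0.6256  7.0393] Fy 0.8362090473055078 gap 0.019705322201343706
tool dir of +y [0.0021 0.0013 1.    ]
```

Call:
send_rows(
  commands=[
    [0, 0, 0, 0, 0, 0.012, 1],
    [0, 0, 0, 0, 0, 0.024, 1],
    [0, 0, 0, 0, 0, 0.036, 1],
    [0, 0, 0, 0, 0, 0.044, 1],
    [0, 0, 0, 0, 0, 0.052, 1],
    [0, 0, 0, 0, 0, 0.06, 1],
  ],
)

```text
t: 15.45
eef_pos: [0.5437, -0.0734, 0.1105]
tool_rot: [0.704, 0.069, -0.069, -0.703]
wrist_force: [-0.4, -1.6, 7.5]
finger_gap: 0.0189
```

```bash
python3 st.py
```

```text
15.45 [ 0.5437 -0.0734  0.1105] yaw 11.205430183746415 along 0.1531907257782972 across 0.5189191337579956 F [-0.4101 -1.5938  7.4968] Fy -1.4831928849516658 gap 0.01887476151553475
tool dir of +y [-0.0008 -0.0013  1.    ]
```

Call:
send_rows(
  commands=[
    [0, 0, 0, 0, 0, 0.008, 1],
    [0, 0, 0, 0, 0, 0.012, 1],
    [0, 0, 0, 0, 0, 0.016, 1],
  ],
)

```text
t: 15.7
eef_pos: [0.5429, -0.0694, 0.1105]
tool_rot: [0.704, 0.069, -0.069, -0.703]
wrist_force: [-0.4, -1.7, 7.9]
finger_gap: 0.0192
```

```bash
python3 st.py
```

```text
15.7 [ 0.5429 -0.0694  0.1105] yaw 11.207892537602639 along 0.15724770723153705 across 0.5188963274923732 F [-0.3667 -1.6996  7.8861] Fy -1.59536884024265 gap 0.019200101802535546
tool dir of +y [-0.0007 -0.0012  1.    ]
```

Call:
send_rows(
  commands=[
    [0, 0, 0, 0, 0, 0.004, 1],
    [0, 0, 0, 0, 0, 0.008, 1],
  ],
)

```text
t: 15.87
eef_pos: [0.5425, -0.0675, 0.1105]
tool_rot: [0.704, 0.069, -0.069, -0.703]
wrist_force: [-1.5, -2.0, 7.5]
finger_gap: 0.0192
```

Call:
send_rows(
  commands=[
    [0, 0, 0, 0, 0, 0.004, 1],
    [0, 0, 0, 0, 0, 0.008, 1],
  ],
)

```text
t: 16.03
eef_pos: [0.5424, -0.0668, 0.1105]
tool_rot: [0.705, 0.069, -0.069, -0.703]
wrist_force: [0.1, -6.2, 7.1]
finger_gap: 0.0193
```

Call:
send_rows(
  commands=[
    [0, 0, 0, 0, 0, 0.004, 1],
    [0, 0, 0, 0, 0, 0.008, 1],
  ],
)

```text
t: 16.2
eef_pos: [0.5423, -0.0665, 0.1105]
tool_rot: [0.706, 0.069, -0.068, -0.702]
wrist_force: [1.7, -8.9, 6.0]
finger_gap: 0.019
```

```bash
python3 st.py
```

```text
16.2 [ 0.5423 -0.0665  0.1105] yaw 11.104253627106905 along 0.16021814000186882 across 0.5189231944853576 F [ 1.7178 -8.8684  5.9559] Fy -9.033115360800537 gap 0.01898364480852824
tool dir of +y [-0.0025 -0.0051  1.    ]
```

Call:
send_rows(
  commands=[
    [0, 0, 0, 0, 0, 0.004, 1],
    [0, 0, 0, 0, 0, 0.006, 1],
  ],
)

```text
t: 16.37
eef_pos: [0.542, -0.0651, 0.1105]
tool_rot: [0.706, 0.069, -0.068, -0.702]
wrist_force: [0.2, -7.2, 5.9]
finger_gap: 0.019
```

Call:
send_rows(
  commands=[
    [0, 0, 0, 0, 0, 0.003, 1],
    [0, 0, 0, 0, 0, 0.006, 1],
  ],
)

```text
t: 16.53
eef_pos: [0.5416, -0.0628, 0.1105]
tool_rot: [0.705, 0.069, -0.068, -0.702]
wrist_force: [-0.2, -5.0, 6.7]
finger_gap: 0.0192
```

```bash
python3 st.py
```

```text
16.5333 [ 0.5416 -0.0628  0.1105] yaw 11.11187707341488 along 0.1639349188063536 across 0.5189013942970453 F [-0.2307 -5.0394  6.6599] Fy -4.8975188489665475 gap 0.0191727499173138
tool dir of +y [-0.0024 -0.0039  1.    ]
```

Call:
send_rows(
  commands=[
    [0, 0, 0, 0, 0, 0.003, 1],
    [0, 0, 0, 0, 0, 0.006, 1],
  ],
)

```text
t: 16.7
eef_pos: [0.5411, -0.0605, 0.1105]
tool_rot: [0.705, 0.069, -0.068, -0.703]
wrist_force: [-0.2, -3.1, 6.6]
finger_gap: 0.0194
```

Call:
send_rows(
  commands=[
    [0, 0, 0, 0, 0, 0.003, 1],
    [0, 0, 0, 0, 0, 0.006, 1],
  ],
)

```text
t: 16.87
eef_pos: [0.5407, -0.0583, 0.1105]
tool_rot: [0.704, 0.069, -0.069, -0.703]
wrist_force: [-0.9, -2.5, 7.8]
finger_gap: 0.0193
```

Call:
send_rows(
  commands=[
    [0, 0, 0, 0, 0, 0.003, 1],
    [0, 0, 0, 0, 0, 0.006, 1],
  ],
)

```text
t: 17.03
eef_pos: [0.5402, -0.0562, 0.1105]
tool_rot: [0.704, 0.069, -0.069, -0.703]
wrist_force: [-1.4, -0.2, 5.7]
finger_gap: 0.0189
```

```bash
python3 st.py
```

```text
17.0333 [ 0.5402 -0.0562  0.1105] yaw 11.194325552529076 along 0.17070793381666213 across 0.5188961055096399 F [-1.3517 -0.205   5.749 ] Fy 0.0626407904127179 gap 0.018908961794161235
tool dir of +y [-0.001  -0.0011  1.    ]
```

Call:
send_rows(
  commands=[
    [0, 0, 0, 0, 0, 0.003, 1],
    [0, 0, 0, 0, 0, 0.006, 1],
  ],
)

```text
t: 17.2
eef_pos: [0.5398, -0.054, 0.1105]
tool_rot: [0.704, 0.069, -0.069, -0.704]
wrist_force: [-2.0, 0.0, 7.5]
finger_gap: 0.0193
```

Call:
send_rows(
  commands=[
    [0, 0, 0, 0, 0, 0.002, 1],
    [0, 0, 0, 0, 0, 0.004, 1],
  ],
)

```text
t: 17.37
eef_pos: [0.5395, -0.0525, 0.1105]
tool_rot: [-0.704, -0.069, 0.069, 0.704]
wrist_force: [-2.5, 0.2, 7.7]
finger_gap: 0.0194
```

Call:
send_rows(
  commands=[
    [0, 0, 0, 0, 0, 0.002, 1],
    [0, 0, 0, 0, 0, 0.004, 1],
  ],
)

```text
t: 17.53
eef_pos: [0.5392, -0.051, 0.1104]
tool_rot: [-0.703, -0.07, 0.069, 0.704]
wrist_force: [-2.0, 2.2, 7.6]
finger_gap: 0.0193
```

```bash
python3 st.py
```

```text
17.5333 [ 0.5392 -0.051   0.1104] yaw 11.263269774364899 along 0.1760056919783523 across 0.5189302676393214 F [-2.0476  2.2306  7.5584] Fy 2.587161076198225 gap 0.019263633583437183
tool dir of +y [0.0002 0.0012 1.    ]
```

Call:
send_rows(
  commands=[
    [0, 0, 0, 0, 0, 0.002, 1],
    [0, 0, 0, 0, 0, 0.002, 1],
  ],
)

```text
t: 17.7
eef_pos: [0.5392, -0.0508, 0.1105]
tool_rot: [-0.703, -0.07, 0.069, 0.704]
wrist_force: [-1.6, 1.8, 6.9]
finger_gap: 0.0189
```

Call:
send_rows(
  commands=[
    [0, 0, 0, 0, 0, 0.002, 1],
    [0, 0, 0, 0, 0, 0.002, 1],
  ],
)

```text
t: 17.87
eef_pos: [0.5392, -0.0507, 0.1105]
tool_rot: [-0.704, -0.069, 0.069, 0.704]
wrist_force: [-1.5, -0.2, 7.3]
finger_gap: 0.0195
```

```bash
python3 st.py
```

```text
17.8667 [ 0.5392 -0.0507  0.1105] yaw 11.250385640116212 along 0.17627994833210528 across 0.5189586585834425 F [-1.4863 -0.1844  7.3154] Fy 0.10910311304506695 gap 0.019500137435080157
tool dir of +y [0.     0.0002 1.    ]
```

Call:
send_rows(
  commands=[
    [0, 0, 0, 0, 0, 0.002, 1],
    [0, 0, 0, 0, 0, 0.002, 1],
    [0, 0, 0, 0, 0, 0.002, 1],
  ],
)

```text
t: 18.12
eef_pos: [0.5391, -0.0506, 0.1105]
tool_rot: [0.704, 0.069, -0.069, -0.704]
wrist_force: [-1.6, 0.3, 6.8]
finger_gap: 0.0194
```

Call:
send_rows(
  commands=[
    [0, 0, 0, 0, 0, 0.002, 1],
    [0, 0, 0, 0, 0, 0.002, 1],
    [0, 0, 0, 0, 0, 0.002, 1],
  ],
)

```text
t: 18.37
eef_pos: [0.5391, -0.0505, 0.1105]
tool_rot: [0.704, 0.069, -0.069, -0.703]
wrist_force: [-1.4, -1.0, 7.0]
finger_gap: 0.0191
```

```bash
python3 st.py
```

```text
18.3667 [ 0.5391 -0.0505  0.1105] yaw 11.222761879170484 along 0.17644766062176706 across 0.5189273625922662 F [-1.3726 -1.0386  7.0499] Fy -0.7508576602101353 gap 0.019090108221712362
tool dir of +y [-0.0005 -0.0009  1.    ]
```

The force dropped from +2.6 N to about −0.8 N over 2 mm of commanded travel while the tab moved only about 0.4 mm. That means the ball is seated, at 176.4 mm, where the pictures predicted 175.5–177. One last look before handing in.

```bash
python3 - <<'E'
from h import *
a=cv2.resize(imaging.camera("side")[150:400,260:420],(384,600))
b=cv2.resize(imaging.camera("wrist"),(400,300)); t=cv2.resize(imaging.camera("top")[120:300,120:360],(400,300))
cv2.imwrite("pics/f.png",np.hstack([a,np.vstack([b,t])]))
E
python3 st.py
```

```text
18.5167 [ 0.5392 -0.0506  0.1105] yaw 11.212100349985269 along 0.17641850345789994 across 0.5189290105479666 F [-0.9947 -1.3799  7.1211] Fy -1.1593479863095724 gap 0.01931219014599602
tool dir of +y [-0.0007 -0.0008  1.    ]
```

View pics/f.png

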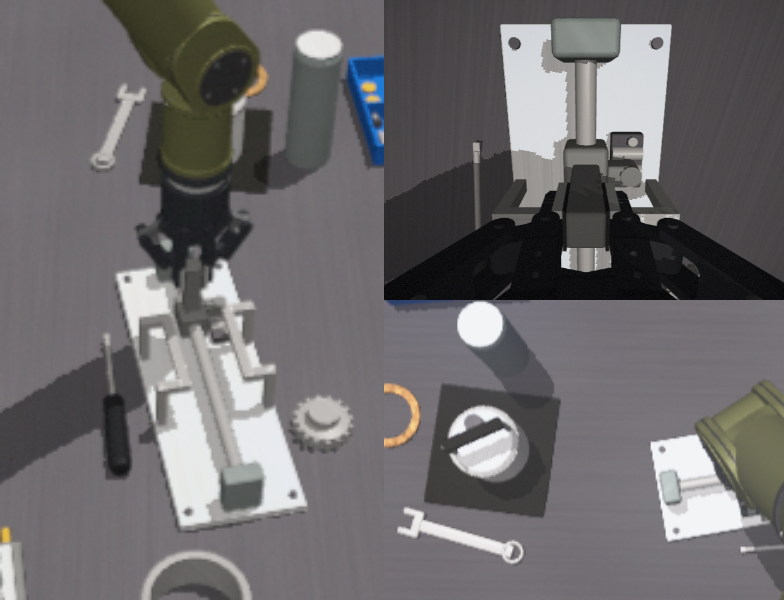

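The canister stands upright in the middle of the mat. The tab is gripped, the plunger arm sits over the dowel block, and the bystanders are where they were.

```bash
python3 -c "
from rig import arm
print(arm.sign_off())"
```

```text
the job is handed in; nothing more can be done
None
```

The job is handed in at about 18.5 s. The canister was lifted off the stand, set upright near the middle of the mat and released. The carriage was then slid to the notch, and the gripper still holds the tab at 70 N.

- **Detent feel:** The push was about 1.6 N in plain sliding and climbed to about 9 N over the first dowel, friction included. It then turned into a forward pull of about 2.6 N. At 176.4 mm of travel it fell to about −1 N, and the tab moved only about 0.4 mm over the last 2 mm of command, so I take the ball as seated.
- **Position check:** The pictures, corrected for where the tab was gripped, put the notch at 175.5–177 mm of travel, which agrees with the feel.
- **Final pictures:** The canister is upright on the mat, and the objects in view have not moved. The valve body was outside the last views, and the drum and friction ring were only partly in them.
- **Less certain:** The ball itself is hidden from the cameras. About 1.5 N of friction hides the last few tenths of a millimetre, and the gripper holds a leftover forward push of about 1 N.

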